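# Hook, draw out and lock a tape measure on a picture frame

### The arm

A 6-joint arm with a two-finger parallel gripper is mounted at the origin on a cart in front of the work surface, level with it; the furniture and walls round the work are solid. World frame = base frame: x ahead of the robot, y to its left, z up, the work surface at z = 0. Lengths are in m, angles in rad, forces in N, time in s.
With the tool pointing down it reaches from about 0.25 to 0.725 m from the base axis. Payload 4 kg.
Tool frame: the origin (TCP) lies on the centre line of the jaws, within the pads' length; the fingertips stand tip_reach ahead of it and the grasp point (between the pads) lies 5 mm behind it (tip_reach is the distance from the TCP to the fingertips, in m); z points along the fingers, y is the direction in which the jaws open and shut (so a half turn about z gives the same grasp; the last joint's range is limited). The gripper opens to 85 mm and grips with 20 to 120 N. Pads are 22 mm wide; open, the fingers measure 114 mm over their backs; the gripper's body (76 mm by 85 mm) begins 54 mm behind the grasp point. The pads swing forward as they close: fully open they stand 13 mm farther back than shut.
Start: joints at [1.333, 0.241, 0.005, 1.335, 0, 1.571], TCP at [0.118, 0.486, 0.245] pointing down, gripper open.
Joint ranges: [-2.72, 2.72], [-1.05, 1.87], [-1.09, 1.28], [-1.99, 2.15], [-1.42, 1.44], [-3.14, 3.14]. Speed limits (rad/s): [2.79, 2.79, 3.14, 3.14, 3.14, 3.14].

### API

Orientations are given as a unit quaternion [x, y, z, w].
In Python, from workcell import * gives the robot as it stands.
- The arm moves only by the tool arm_command, never from a script. Its arguments are lists of equal length, an entry for each row: "translation": the shift along the tool's x, y, z in cm, a list of three; "turn": the turn about the tool's z in rad; "hand": the closure, from 0 (fully open) to 1 (shut). In form: {"translation": [[x, y, z], ...], "turn": [turn, ...], "hand": [hand, ...]}. A call has 1 to 5 rows; each row is the pose to reach, as a shift and turn from the pose commanded when the call began, along the tool's axes at that moment; what a row does not reach only later rows make up. A row lasts 1/12 s, in which the tool goes at most 41.7 mm and 7.16 degrees, less where a joint would pass 70% of its speed; a pose out of reach is approached as far as the arm can. A call with a gripper value outside its range is refused whole. The fingers move at their own pace and stop on an object; the grip force is fixed at half the most. Time passes only in rows, so rows that repeat a pose let the fingers close. It gives the time, the measured TCP pose, the force and the opening at its end, in the units of the state.
- get_obs(): the state, without advancing time (a new reading comes with each control period).
- camera(name): name is "side" or "top" or "wrist"; returns (picture, depth): 384x512x3 uint8, red, green, blue; 384x512 float32, m along the optical axis (not along the pixel's ray), 0 where there is no reading.
- camera_info(name): a dict with "mtx" (3x3 intrinsics, pixels), "world_to_cam" (4x4, takes a point from world to camera coordinates). Camera axes: x right, y down, z forward; pixel columns grow to the right and rows downward; lengths in m; the calibration is good to about 2 mm. A picture is of the moment at which its call begins: read the wrist's pose just before it. camera_info takes no time and is no camera call; for the wrist camera it gives the pose at the moment of the call.
- job_done(): hands the job in, once; it reports no verdict.
Trained networks look in the newest picture that a camera, given by its name, has taken for a name from the list of things; names that differ only in an ending like _2 or _b are one class to them, and where a whole thing is asked for, a point or a joint stands for the part that bears it (a point fixed in the world has none). Each returns a list of dicts, best first, with "conf" (0 to 1); they miss things now and then, are a little off and sometimes report something else, mostly with a low value. They report only what shows in the picture. A call takes as long as a camera call.
- search_frame(camera, name): "location" ([row, column] in pixels, amid what is visible of it).
- spot_point(camera, name): "location" ([row, column] in pixels: a listed point, or the origin of a listed thing).
The state is a dict: "clock": time; "joint_pos": joint angles; "joint_vel": joint speeds; "tau": joint torques, N m; "eef_pos": TCP position; "tool_rot": TCP orientation; "ft_force": force on the tool from outside, world axes, zero at the start; "ft_torque": the same for the moment, N m; "grip_width": finger opening in m.
Only numpy, scipy, OpenCV 4.12 (cv2) and the standard library are available. Lean on these libraries where they do the work, as an engineer would, in place of code of your own. Each camera call takes 0.05 s, during which the arm holds its last target. There are 200 camera calls.

### The job

Measure in from the far outer edge of the picture frame to the red tab: hook the yellow tape measure's end over the outside of the frame's far rail, draw the case straight back against its spring until the front of the case is level with the middle of the red tab (not the blue one), and stand it there on the backing board. Only then push the red lock button on its top down and let go, leaving the hook still snug against the frame and the remote control, pen and battery where they lie.

Things in the scene. Friction and masses are not known exactly. Their poses are not given: they have to be found in the camera images.
- tape_center (a point): Centre of the yellow tape-measure case, half-way up it. The case is an upright rounded block 85 (x) x 40 (y) x 58 (z) mm, 0.4 to 0.5 kg, standing on its underside 29 mm below this point, with a rubber sole. x points out of the front, towards the hook; z up. The front face is 42.5 mm ahead in x. Grip it across y (40 mm wide), from above. Set down and let go, it stays put by its own weight against the pull of the blade.
- tape_hook (a point): Lowest point, in mid-width, of the inner face (the face towards the case) of the steel hook at the end of the blade; axes as the case's. The hook is a plate 21 mm wide and 2.5 mm thick that hangs 13 mm below the blade. At the start it is 92.5 mm ahead (x) of the case centre and 25 mm below it, so 4 mm above whatever the case stands on. The stiff blade (19 mm wide) leaves the case level, its underside 17 mm above the case's underside.
- tape_lock_top (a point): Centre of the top of the red lock button, 24 x 22 mm, on the top of the case straight above its centre, 37 mm above that centre (8 mm proud of the case) when up.
- tape_blade (a joint): How far the blade is drawn out beyond its rest, m: 0 at the start (50 mm from case front to the hook's inner face), at most 0.1. A spring draws it in with about 1.2 N at 0 and 1.7 N at 0.1.
- tape_lock (a joint): Travel of the lock button, m: 0 up (blade free), about 0.005 to 0.006 when pressed down. It takes about 3 N to push and stays down, where it brakes the blade; there is no way to lift it again, so press it only once the tape is drawn out. It counts as locked above 0.004.
- picture_frame: Dark wooden picture frame without glass, lying face up and fixed on the desk; 300 (x) x 180 (y) mm. Origin: centre of its underside, on the desk; x points away from the robot, to the far rail. Rails are 20 mm wide and 18 mm high all round; the outer face of the far rail is at x = +150 mm. Inside them the white backing board, 260 x 140 mm, has its top 4 mm above the desk.
- red_tab: Flat red sticky strip on the backing board, 8 mm (x) by 138 mm (y), paper-thin, running across the frame. Origin: its middle, on the board; axes parallel to the frame's. It lies 95 to 140 mm in from the outer face of the far rail. A like blue strip lies nearer or farther; ignore it.
- remote: Black remote control, 163 x 48 x 19 mm, a bystander. Origin: centre of its underside.
- pen: Blue pen, 145 x 12 x 9 mm, a bystander. Origin: centre of its underside.
- battery: Red and white battery, 50 x 15 x 15 mm, lying, a bystander. Origin: centre of its underside.

How it is judged:
On the way, in this order (a step that is already met when the one before it is completed fails the run):
1. the hook hangs outside the frame's far rail, below its top, with the lock still up (y of tape_hook in the frame of picture_frame between -0.07 and 0.07 m and z of tape_hook in the frame of picture_frame below 0.0135 m and x of tape_hook in the frame of picture_frame between 0.146 and 0.18 m and value of joint tape_lock below 0.002 m), for 0.1 s.
2. the case stands on the backing board, drawn back so that its front is level with the red tab, the hook against the far rail, the lock still up (y of tape_hook in the frame of picture_frame between -0.07 and 0.07 m and z of tape_hook in the frame of picture_frame below 0.0135 m and x of tape_hook in the frame of picture_frame between 0.144 and 0.158 m and x of tape_center in the frame of red_tab between -0.0545 and -0.0305 m and z of tape_center in the frame of picture_frame below 0.038 m and angle between tape_center's own z axis and vertical below 0.12 rad and angle between the x axis of tape_center and the x axis of picture_frame, either way round below 0.18 rad and value of joint tape_blade above 0.02 m and value of joint tape_lock below 0.002 m), for 0.2 s.
At the end, for the whole second after the job is handed in: The lock is down over 4 mm. The hook hangs outside the far rail within 6 mm of it, its tip 4.5 mm or more below the rail top. The case stands upright on the backing board (5 mm, 7 degrees), front within 12 mm of the middle of the red tab, in line with the frame within 10 degrees (y of tape_hook in the frame of picture_frame between -0.07 and 0.07 m and z of tape_hook in the frame of picture_frame below 0.0135 m and x of tape_hook in the frame of picture_frame between 0.144 and 0.158 m and x of tape_center in the frame of red_tab between -0.0545 and -0.0305 m and z of tape_center in the frame of picture_frame below 0.038 m and angle between tape_center's own z axis and vertical below 0.12 rad and angle between the x axis of tape_center and the x axis of picture_frame, either way round below 0.18 rad and value of joint tape_blade above 0.02 m and value of joint tape_lock above 0.004 m); the robot touches nothing.
It fails at once if the black remote control is moved more than 30 mm (distance of remote from where it was at the start of the episode above 0.03 m).
It fails at once if the blue pen is moved more than 30 mm (distance of pen from where it was at the start of the episode above 0.03 m).
It fails at once if the red battery is moved more than 30 mm (distance of battery from where it was at the start of the episode above 0.03 m).
It also fails if it takes over 43 s, if anything falls off the work surface, if the arm or the gripper's body presses on something with over 40 N, if the wrist force passes 120 N, or if a joint passes its speed limit or range.

## Working session

There is one attempt and no reset: what is moved stays moved. The work goes in short steps, Python scripts to look and compute and a tool call to move; the robot and the scene stay as the last step left them, time stands still between calls to the robot, and variables do not carry over. Pictures are saved under pics/ and viewed, about 8 in all and at most 12, crops included, and the job is handed in when it is done.

Besides the shell and the picture viewer there is one more tool, called after "Request:" as name([rows], argument=value, ...), one row to a line, values as JSON. arm_command: Moves the arm, as the interface text tells. Its arguments: {"type":"object","properties":{"translation":{"type":"array","items":{"type":"array","items":{"type":"number"}}},"turn":{"type":"array","items":{"type":"number"}},"hand":{"type":"array","items":{"type":"number"}}},"required":["translation","turn","hand"]}

```bash
mkdir -p pics; ls
cat > h.py <<'E'
from workcell import *
import numpy as np, cv2
from scipy.spatial.transform import Rotation as R
def w(cam,info,r,c,d=None,z=None):
    K=np.array(info["mtx"]);T=np.linalg.inv(np.array(info["world_to_cam"]))
    ray=np.linalg.inv(K)@[c,r,1]
    if z is None: return T[:3,:3]@(ray*d)+T[:3,3]
    v=T[:3,:3]@ray;o=T[:3,3];return o+v*(z-o[2])/v[2]
def save(n,im): cv2.imwrite(f"pics/{n}.png",im[...,::-1])
E
python3 - <<'E'
from h import *
o=get_obs();print(o)
ims=[]
for c in("top","side"):
    p,d=camera(c);i=camera_info(c);np.savez(f"{c}.npz",p=p,d=d,K=i["mtx"],T=i["world_to_cam"])
    save(c+"0",cv2.resize(p,(800,600)))
    for n in["tape_center","tape_hook","tape_lock_top","picture_frame","red_tab","remote","pen","battery"]:
        for q in spot_point(c,n)[:2]:
            r,k=q["location"];dd=d[int(r),int(k)]
            print(c,n,round(q["conf"],2),np.round([r,k]),np.round(w(c,i,r,k,d=dd),3))
E
```

```text
pics
{'clock': 0.0, 'joint_pos': array([ 1.33300877e+00,  2.41419285e-01,  3.71558827e-03,  1.33516203e+00,
       -2.25212754e-05,  1.57080216e+00]), 'joint_vel': array([-0.00103252,  0.00180192,  0.00035274, -0.00078598, -0.00054184,
       -0.0008004 ]), 'tau': array([ 1.72427153e-04, -3.72314072e+01,  2.52410281e+01,  1.69474591e-02,
       -6.69837527e-05,  4.23951263e-06]), 'eef_pos': array([0.11764331, 0.48535349, 0.24440645]), 'tool_rot': array([ 1.18616690e-01,  9.92939580e-01, -1.02873292e-03, -1.11545802e-04]), 'ft_force': array([ 0.91482116,  0.23824243, -0.56240541]), 'ft_torque': array([-0.01769142, -0.02385593, -0.02184773]), 'grip_width': 0.08595234730829132}
top tape_center 0.59 [205. 276.] [ 0.53  -0.365  0.065]
top tape_hook 0.64 [173. 280.] [ 0.628 -0.376  0.005]
top tape_lock_top 0.5 [210. 278.] [ 0.518 -0.37   0.067]
top picture_frame 0.88 [221. 192.] [ 0.492 -0.141  0.001]
top red_tab 0.52 [214. 191.] [ 0.512 -0.138  0.001]
top remote 0.62 [255. 325.] [ 0.407 -0.496  0.019]
top pen 0.66 [128. 243.] [ 0.757 -0.273 -0.002]
top battery 0.48 [157. 281.] [ 0.67  -0.378  0.015]
side tape_center 0.71 [208. 222.] [ 0.549 -0.373  0.056]
side tape_center 0.36 [196. 160.] [ 0.676 -0.503  0.247]
side tape_hook 0.58 [248. 231.] [ 0.622 -0.374  0.004]
side tape_lock_top 0.53 [197. 224.] [ 0.526 -0.365  0.064]
side picture_frame 0.89 [188. 312.] [ 0.495 -0.138  0.002]
side red_tab 0.75 [209. 221.] [ 0.553 -0.377  0.056]
side red_tab 0.58 [190. 314.] [ 0.501 -0.133  0.001]
side remote 0.56 [195. 161.] [ 0.424 -0.494  0.012]
side battery 0.46 [271. 236.] [ 0.69  -0.38   0.012]
```

Run:
```python
from h import *
z=np.load("top.npz");p=z["p"];save("topc",cv2.resize(p[90:290,110:370],(780,600),interpolation=cv2.INTER_CUBIC))
```

```text
(no output)
```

View pics/topc.png

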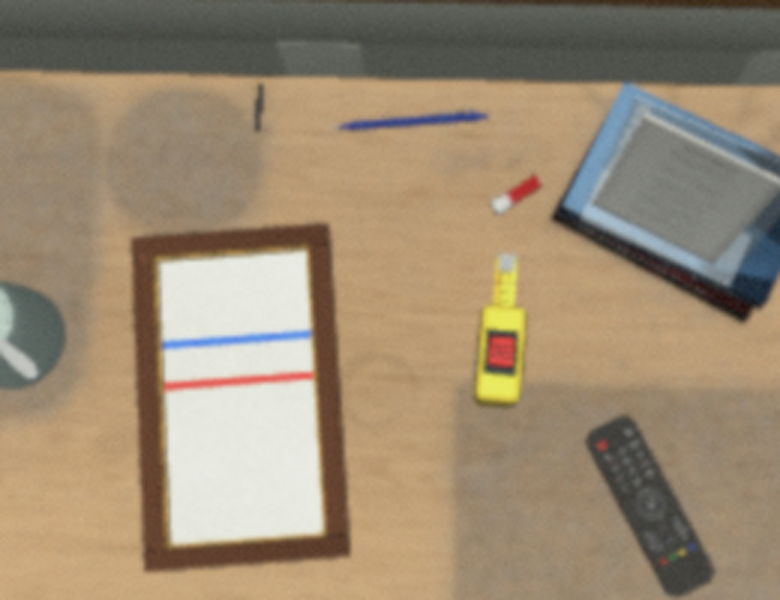

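View pics/side0.png

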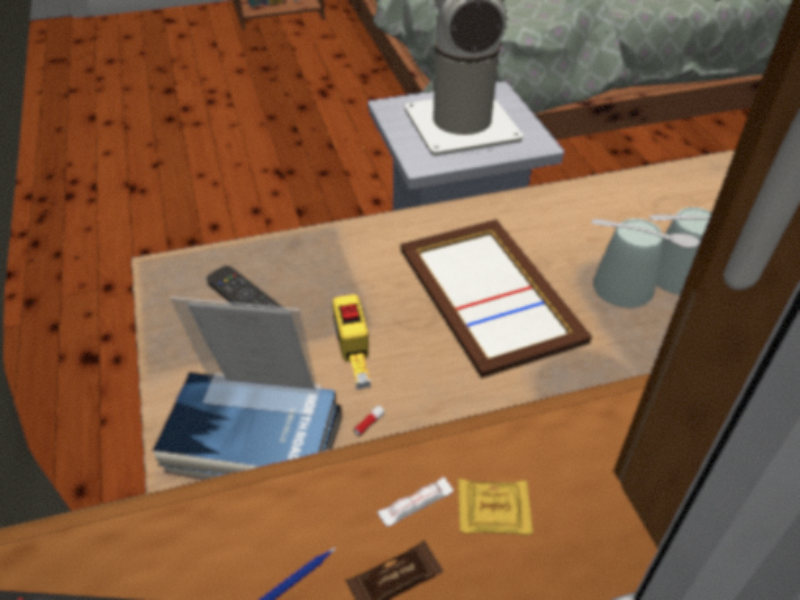

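The top crop shows the frame (corners about (133,240), (328,226), (350,555), (146,570)). Blue is the farther strip and red the nearer (y≈382). The tape is at (500,355), its hook at (507,262), with the battery just beyond. The side view agrees. Next I'll measure these precisely.

```bash
cat > m.py <<'E'
from h import *
def load(c):
    z=np.load(c+".npz");return z["p"],z["d"],dict(mtx=z["K"],world_to_cam=z["T"])
def blob(p,lo,hi,roi):
    h=cv2.cvtColor(p,cv2.COLOR_RGB2HSV);m=cv2.inRange(h,np.array(lo),np.array(hi))
    k=np.zeros_like(m);r0,r1,c0,c1=roi;k[r0:r1,c0:c1]=m[r0:r1,c0:c1]
    n,l,s,_=cv2.connectedComponentsWithStats(k)
    return l==1+np.argmax(s[1:,4])
def rect(p,info,mask,z):
    r,c=np.nonzero(mask);pts=np.array([w(0,info,a,b,z=z) for a,b in zip(r,c)])[:,:2]
    return pts,cv2.minAreaRect((pts*1000).astype(np.float32))
E
python3 - <<'E'
from m import *
p,d,i=load("top")
np.set_printoptions(precision=4,suppress=True)
print("cam",np.linalg.inv(i["world_to_cam"])[:3,3], "fx",i["mtx"][0,0])
f=blob(p,(0,90,20),(15,255,120),(155,290,145,235))
print("frame z.018",rect(p,i,f,.018)[1],f.sum())
print(cv2.boxPoints(rect(p,i,f,.018)[1]))
wb=blob(p,(0,0,190),(180,50,255),(155,290,150,230));print("white",rect(p,i,wb,.004)[1])
rt=blob(p,(0,100,150),(6,255,255),(200,230,155,225))|blob(p,(172,100,120),(180,255,255),(200,230,155,225))
print("red",rect(p,i,rt,.004)[1],rect(p,i,rt,.004)[0].mean(0))
bt=blob(p,(100,100,120),(125,255,255),(190,220,155,225))
print("blue",rect(p,i,bt,.004)[1],rect(p,i,bt,.004)[0].mean(0))
y=blob(p,(22,120,120),(34,255,255),(170,230,260,295))
# case only: top surface by depth
T=np.linalg.inv(i["world_to_cam"])
H=np.full(d.shape,0.)
for r in range(160,240):
  for c in range(255,300):
    H[r,c]=w(0,i,r,c,d=d[r,c])[2]
case=(H>.045);print("case top",rect(p,i,case,.058)[1],rect(p,i,case,.058)[0].mean(0),np.median(H[case]))
ys=y|False
print("yellow",rect(p,i,y,.058)[1])
for r in range(170,200,2): 
  cs=np.nonzero(y[r])[0]
  if len(cs): print(r,cs.min(),cs.max(),np.median(H[r,cs]).round(3),w(0,i,r,cs.mean(),z=np.median(H[r,cs]).clip(0,.06))[:2])
bat=blob(p,(170,80,80),(180,255,255),(140,165,265,295));print("bat",rect(p,i,bat,.012)[1])
E
```

```text
cam [ 0.3603 -0.3115  1.2365] fx 459.5680958579876
frame z.018 ((490.82598876953125, -135.92288208007812), (298.08990478515625, 177.8948211669922), 5.592258930206299) 2092
[[ 333.8226  -61.923 ]
 [ 351.1582 -238.9712]
 [ 647.8293 -209.9228]
 [ 630.4938  -32.8746]]
white ((431.2261047363281, -139.9345703125), (134.65737915039062, 133.07179260253906), 5.514820575714111)Traceback (most recent call last):
  File "<stdin>", line 9, in <module>
  File "m.py", line 8, in blob
    return l==1+np.argmax(s[1:,4])
                ~~~~~~~~~^^^^^^^^^
    return _wrapfunc(a, 'argmax', axis=axis, out=out, **kwds)
    return bound(*args, **kwds)
ValueError: attempt to get argmax of an empty sequence
```

Run:
```python
from m import *
p,d,i=load("top")
np.set_printoptions(precision=4,suppress=True)
P=p.astype(int)
def cc(m,roi):
    k=np.zeros(m.shape,np.uint8);r0,r1,c0,c1=roi;k[r0:r1,c0:c1]=m[r0:r1,c0:c1]
    n,l,s,_=cv2.connectedComponentsWithStats(k);return l==1+np.argmax(s[1:,4])
c0=np.array([.4908,-.1359]);a=np.radians(5.59);ux=np.array([np.cos(a),np.sin(a)]);uy=np.array([-ux[1],ux[0]])
for n,m in(("red",P[...,0]-P[...,1]>80),("blue",P[...,2]-P[...,0]>60)):
    k=cc(m,(195,232,164,216));pts,r=rect(p,i,k,.004);q=pts-c0
    print(n,k.sum(),r,"frame xy",(q@ux).mean(),(q@uy).mean())
hr=[];H=np.zeros(d.shape)
for r in range(160,240):
  for c in range(255,300): H[r,c]=w(0,i,r,c,d=d[r,c])[2]
case=cc(H>.045,(160,240,255,300));print("case",rect(p,i,case,.058)[1],rect(p,i,case,.058)[0].mean(0),np.median(H[case]))
y=cc((P[...,0]-P[...,2]>90)&(P[...,1]>130),(170,230,260,295));print("yellow",rect(p,i,y,.058)[1])
for r in range(172,200,2):
  cs=np.nonzero(y[r])[0]
  if len(cs): z=np.median(H[r,cs]).clip(0,.06);print(r,cs.min(),cs.max(),z.round(3),w(0,i,r,cs.mean(),z=z)[:2])
bat=cc((P[...,0]-P[...,1]>60)&(P[...,0]-P[...,2]>60),(142,163,270,295));print("bat red part",rect(p,i,bat,.012)[1])
```

```text
red 108 ((503.30224609375, -132.72129821777344), (5.8381171226501465, 129.83245849609375), 5.636986255645752) frame xy 0.012810230634318317 0.0018284830029023896
blue 135 ((540.6859741210938, -129.70343017578125), (7.581932544708252, 127.8201904296875), 5.6566691398620605) frame xy 0.0502881443701351 0.0011704053919687515
case ((524.7308349609375, -365.85791015625), (40.715545654296875, 84.38101196289062), 86.1731185913086) [ 0.5245 -0.3659] 0.05771503070933237
yellow ((541.757080078125, -366.6313781738281), (38.58224105834961, 115.96037292480469), 86.35469818115234)
180 275 282 0.018 [ 0.6058 -0.3721]
182 274 282 0.018 [ 0.6002 -0.3708]
184 274 281 0.019 [ 0.5946 -0.3695]
186 274 281 0.017 [ 0.5894 -0.3696]
188 274 281 0.02 [ 0.5835 -0.3696]
190 274 281 0.019 [ 0.5781 -0.3697]
192 271 283 0.054 [ 0.5665 -0.3668]
194 270 284 0.056 [ 0.5609 -0.3668]
196 270 284 0.059 [ 0.5552 -0.3667]
198 270 284 0.057 [ 0.5501 -0.3668]
bat red part ((684.3377685546875, -387.9844970703125), (13.145023345947266, 31.746490478515625), 35.45028305053711)
```

Run:
```python
from m import *
import workcell
print({k:getattr(workcell,k) for k in dir(workcell) if isinstance(getattr(workcell,k),(int,float))})
g={}
for cam in("top","side"):
    p,d,i=load(cam)
    for r in range(0,384,2):
        for c in range(0,512,2):
            if d[r,c]>0:
                q=w(0,i,r,c,d=d[r,c]);k=(round(q[0]*10),round(q[1]*10));g[k]=max(g.get(k,-9),q[2])
print("y:",[y/10 for y in range(6,-8,-1)])
for x in range(11,-3,-1): print(x/10,[round(g.get((x,y),-1)*100) for y in range(6,-8,-1)])
o=get_obs();e=o["eef_pos"];Rm=R.from_quat(o["tool_rot"]).as_matrix()
print(Rm, (Rm.T@(np.array([.5245,-.3659,.14])-e))*100)
```

```text
{'tip_reach': 0.014}
y: [0.6, 0.5, 0.4, 0.3, 0.2, 0.1, 0.0, -0.1, -0.2, -0.3, -0.4, -0.5, -0.6, -0.7]
1.1 [-100, -100, -100, -100, -100, -100, -100, -100, 45, 59, -100, -100, -100, -100]
1.0 [-100, -100, -100, 18, 18, 18, 18, -100, 60, 63, 19, 18, 20, 20]
0.9 [-100, -100, -100, 18, 18, 18, 34, 35, 63, 19, 19, 18, 19, 20]
0.8 [-100, -100, 12, 19, 18, 18, 18, 18, 18, 18, 18, 18, 63, 29]
0.7 [-100, -100, 9, 23, 17, 1, 1, 1, 2, 2, 20, 25, 79, 58]
0.6 [-100, -100, 4, 3, 12, 12, 12, 2, 2, 5, 7, 25, 81, 65]
0.5 [-100, -100, 4, 4, 12, 13, 12, 2, 2, 6, 7, 2, 1, 0]
0.4 [-100, -100, 0, 1, 1, 1, 2, 2, 2, 1, 1, 3, 2, 1]
0.3 [-100, 0, 0, 1, 1, 1, 1, 2, 2, 1, 1, 2, 2, 0]
0.2 [-77, 0, 0, 0, 0, 0, 0, 1, 0, 0, 0, 0, 0, 0]
0.1 [-77, 24, 25, -77, 1, 2, 29, 28, 0, -76, -76, -77, -76, -76]
0.0 [-76, -76, -77, -77, 0, 26, 19, 28, 0, -76, -77, -76, -77, -76]
-0.1 [-76, -77, -76, -100, 0, 1, 23, 1, 0, -77, -77, -77, -77, -77]
-0.2 [-100, -100, -100, -100, -100, -100, -100, -100, -100, -100, -100, -100, -100, -100]
[[-9.71859322e-01  2.35562003e-01 -2.21154267e-05]
 [ 2.35562002e-01  9.71859322e-01  3.90788435e-05]
 [ 3.06985743e-05  3.27695842e-05 -9.99999999e-01]] [-59.59452499 -73.20670063  10.52778106]
```

Request:
arm_command([
  [-2.4,-2.9,0],
  [-4.8,-5.8,0],
  [-7.2,-8.7,0],
  [-9.6,-11.6,0],
  [-12,-14.5,0],
], turn=[0,0,0,0,0], hand=[0,0,0,0,0])

```text
clock: 1.32
eef_pos: [0.2005, 0.3152, 0.2453]
tool_rot: [0.118, 0.993, 0.0, 0.0]
ft_force: [0.7, 0.6, 0.1]
grip_width: 0.0853
```

Request:
arm_command([
  [-2.4,-2.9,0],
  [-4.8,-5.8,0],
  [-7.2,-8.7,0],
  [-9.6,-11.6,0],
  [-12,-14.5,0],
], turn=[0,0,0,0,0], hand=[0,0,0,0,0])

```text
clock: 1.73
eef_pos: [0.2831, 0.1459, 0.2457]
tool_rot: [0.118, 0.993, 0.0, 0.001]
ft_force: [0.7, -0.2, -0.3]
grip_width: 0.0856
```

Request:
arm_command([
  [-2.4,-2.9,0],
  [-4.8,-5.8,0],
  [-7.2,-8.7,0],
  [-9.6,-11.6,0],
  [-12,-14.5,0],
], turn=[0,0,0,0,0], hand=[0,0,0,0,0])

```text
clock: 2.15
eef_pos: [0.3656, -0.0236, 0.2457]
tool_rot: [0.119, 0.993, 0.0, 0.001]
ft_force: [0.0, 0.3, -0.3]
grip_width: 0.0855
```

Request:
arm_command([
  [-2.4,-2.9,0],
  [-4.8,-5.8,0],
  [-7.2,-8.7,0],
  [-9.6,-11.6,0],
  [-12,-14.5,0],
], turn=[0,0,0,0,0], hand=[0,0,0,0,0])

```text
clock: 2.57
eef_pos: [0.4481, -0.1929, 0.2454]
tool_rot: [0.119, 0.993, 0.0, 0.0]
ft_force: [0.2, 0.6, 0.4]
grip_width: 0.0854
```

Request:
arm_command([
  [-2.4,-3.0,0],
  [-4.8,-6.0,0],
  [-7.2,-9.0,0.5],
  [-9.6,-12,1.0],
  [-11.6,-15.1,2.0],
], turn=[-0.04,-0.08,-0.12,-0.15,-0.171], hand=[0,0,0,0,0])

```text
clock: 2.98
eef_pos: [0.5262, -0.3671, 0.2259]
tool_rot: [0.033, 0.999, -0.001, 0.001]
ft_force: [0.4, -0.2, -0.0]
grip_width: 0.0852
```

Run:
```python
from m import *
np.set_printoptions(precision=4,suppress=True)
o=get_obs();print(o["eef_pos"],o["joint_pos"])
i=camera_info("wrist");p,d=camera("wrist");save("wr1",p)
M=R.from_quat(o["tool_rot"]).as_matrix();print("tooly ang",np.degrees(np.arctan2(M[1,1],M[0,1])))
for n in["tape_center","tape_hook","tape_lock_top"]:
    for q in spot_point("wrist",n)[:1]: r,c=q["location"];print(n,q["conf"],r,c,w(0,i,r,c,d=d[int(r),int(c)]))
P=p.astype(int);rr,cc=np.mgrid[0:384:3,0:512:3]
pts=np.array([w(0,i,r,c,d=d[r,c]) for r,c in zip(rr.ravel(),cc.ravel())])
k=(pts[:,2]>.05)&(pts[:,2]<.063)&(abs(pts[:,0]-.525)<.08)&(abs(pts[:,1]+.366)<.06)
print(cv2.minAreaRect((pts[k,:2]*1000).astype(np.float32)),k.sum())
```

```text
[ 0.5262 -0.3671  0.2259] [-0.6092  0.5362  0.3929  1.4248  0.0003 -0.5439]
tooly ang 86.25972057221595
tape_center 0.79 165.3 253.4 [ 0.5176 -0.3653  0.0659]
tape_hook 0.58 239.0 252.3 [ 0.611  -0.3722  0.0201]
tape_lock_top 0.97 172.2 251.9 [ 0.5235 -0.367   0.0672]
((525.5511474609375, -367.19891357421875), (39.49244689941406, 82.42484283447266), 87.53367614746094) 357
```

View pics/wr1.png

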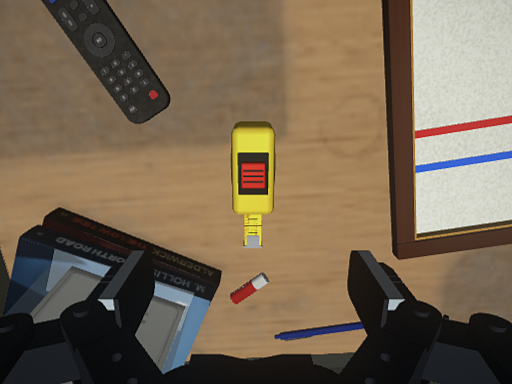

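The wrist view shows the tape centred between the jaws at (252,168), with the fingers clear of the battery at (250,288) and the books. The case position agrees with the top camera to 1–2 mm, so I'll descend.

Request:
arm_command([
  [0.1,0,3.5],
  [0.1,0,7.0],
  [0.1,0,10.5],
  [0.1,0,14.0],
  [0.1,0,16.5],
], turn=[0,0,0,0,0], hand=[0,0,0,0,0])

```text
clock: 3.6
eef_pos: [0.5227, -0.3624, 0.059]
tool_rot: [0.033, 0.999, 0.001, -0.001]
ft_force: [-0.4, 0.4, -0.9]
grip_width: 0.0855
```

Request:
arm_command([
  [0,0,1.5],
  [0,0,3.1],
  [0,0,3.1],
  [0,0,3.1],
  [0,0,3.1],
], turn=[0,0,0,0,0], hand=[0,0,0.3,1,1])

```text
clock: 4.02
eef_pos: [0.5248, -0.3646, 0.0315]
tool_rot: [0.033, 0.999, -0.001, 0.001]
ft_force: [-0.2, -0.5, 0.3]
grip_width: 0.0522
```

Request:
arm_command([
  [0,0,0],
  [0,0,0],
  [0,0,0],
  [0,0,0],
  [0,0,0],
], turn=[0,0,0,0,0], hand=[1,1,1,1,1])

```text
clock: 4.43
eef_pos: [0.5252, -0.3655, 0.0319]
tool_rot: [0.033, 0.999, -0.001, 0.002]
ft_force: [0.5, 1.2, 6.2]
grip_width: 0.0394
```

Request:
arm_command([
  [0,0,-1],
  [0,0,-2.5],
  [0,0,-4.5],
  [0,0,-6.5],
  [0,0,-8],
], turn=[0,0,0,0,0], hand=[1,1,1,1,1])

```text
clock: 4.85
eef_pos: [0.5233, -0.3646, 0.1103]
tool_rot: [0.033, 0.999, 0.0, -0.0]
ft_force: [0.8, -0.7, -5.8]
grip_width: 0.0394
```

Request:
arm_command([
  [-0.1,1.5,0],
  [-0.3,4,0],
  [-0.5,6.5,0],
  [-0.7,9,0],
  [-0.8,11.5,0],
], turn=[0,0,0,0,0], hand=[1,1,1,1,1])

```text
clock: 5.27
eef_pos: [0.5384, -0.2487, 0.1082]
tool_rot: [0.034, 0.999, 0.001, -0.001]
ft_force: [0.1, 0.7, -5.7]
grip_width: 0.0394
```

Request:
arm_command([
  [-0.2,2.5,0],
  [-0.4,5,0],
  [-0.5,7.5,0],
  [-0.7,10,0],
  [-0.8,12.3,0],
], turn=[-0.03,-0.07,-0.11,-0.14,-0.163], hand=[1,1,1,1,1])

```text
clock: 5.68
eef_pos: [0.5544, -0.1262, 0.1084]
tool_rot: [-0.049, 0.999, 0.001, -0.001]
ft_force: [1.2, 0.2, -5.3]
grip_width: 0.0392
```

Request:
arm_command([
  [0,0,0],
  [0,0,0.5],
  [0,0,1],
  [0,0,1.5],
  [0,0,2],
], turn=[0,0,0,0,0], hand=[1,1,1,1,1])

```text
clock: 6.1
eef_pos: [0.5549, -0.1292, 0.0882]
tool_rot: [-0.047, 0.999, 0.0, -0.001]
ft_force: [0.1, -0.1, -6.2]
grip_width: 0.0395
```

```bash
cat > look.py <<'E'
import sys
from m import *
np.set_printoptions(precision=4,suppress=True)
tag=sys.argv[1]
o=get_obs();M=R.from_quat(o["tool_rot"]).as_matrix();print(o["eef_pos"],o["ft_force"],"tooly",np.degrees(np.arctan2(M[1,1],M[0,1])),"grip",o["grip_width"])
c0=np.array([.4908,-.1359]);a=np.radians(5.6);ux=np.array([np.cos(a),np.sin(a)]);uy=np.array([-ux[1],ux[0]])
for cam in("wrist","top","side"):
    i=camera_info(cam);p,d=camera(cam);np.savez(f"{cam}_{tag}.npz",p=p,d=d,K=i["mtx"],T=i["world_to_cam"])
    save(f"{cam}_{tag}",p)
    for n in["tape_center","tape_hook","tape_lock_top","red_tab"]:
        for q in spot_point(cam,n)[:1]:
            r,c=q["location"];x=w(0,i,r,c,d=d[int(r),int(c)]);f=x[:2]-c0
            print(cam,n,round(q["conf"],2),round(r),round(c),x,"frame",f@ux,f@uy)
E
python3 look.py a
```

```text
[ 0.5549 -0.1292  0.0882] [ 0.0888 -0.0885 -6.1884] tooly 95.42424645734766 grip 0.039539035813867945
wrist tape_lock_top 0.79 324 247 [ 0.5562 -0.1312  0.1229] frame 0.06558646517178307 -0.0017104148897786689
wrist red_tab 0.67 124 254 [ 0.5016 -0.1332  0.0052] frame 0.011036823801680473 0.0016558262842646752
top tape_center 0.5 192 185 [ 0.5288 -0.1571  0.2498] frame 0.03577957254249863 -0.02485072364477836
top tape_hook 0.45 156 184 [ 0.5715 -0.1758  0.4001] frame 0.07645644802380366 -0.04754064854376499
top red_tab 0.43 215 189 [ 0.5066 -0.1332  0.0052] frame 0.01597408807370351 0.0011215999738844083
side tape_center 0.62 180 330 [ 0.5853 -0.1425  0.1098] frame 0.0933981000858876 -0.015821218310524885
side tape_hook 0.56 215 350 [ 0.6549 -0.1208  0.0645] frame 0.16479044947393093 -0.0009466611525929701
side tape_lock_top 0.62 167 330 [ 0.5766 -0.1431  0.1392] frame 0.08465953712507339 -0.015488050138786683
side red_tab 0.5 188 313 [ 0.4953 -0.1351  0.0014] frame 0.004521063012473062 0.0003656548990083141
```

View pics/wrist_a.png

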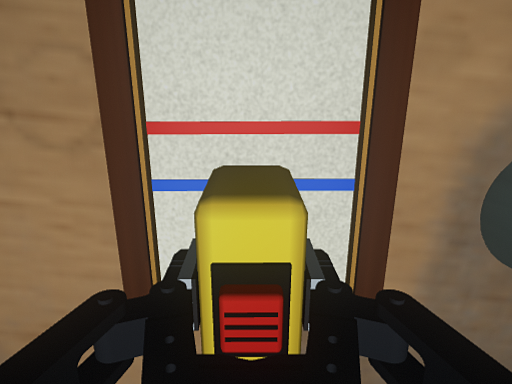

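Run:
```python
from m import *
np.set_printoptions(precision=4,suppress=True)
z=np.load("wrist_a.npz");p=z["p"].astype(int);i=dict(mtx=z["K"],world_to_cam=z["T"])
c0=np.array([.4908,-.1359]);a=np.radians(5.6);ux=np.array([np.cos(a),np.sin(a)]);uy=np.array([-ux[1],ux[0]])
for n,m in(("red",p[...,0]-p[...,1]>80),("blue",p[...,2]-p[...,0]>60)):
    m=m.copy();m[:100]=0;m[200:]=0;m[:,:148]=0;m[:,360:]=0
    r,c=np.nonzero(m);P=np.array([w(0,i,x,y,z=.004)[:2] for x,y in zip(r,c)])
    f=(P-c0);X=f@ux;Y=f@uy;print(n,X.mean(),X.min(),X.max(),Y.min(),Y.max(),np.polyfit(Y,X,1))
z=np.load("side_a.npz");s=z["p"];save("sidec",cv2.resize(s[120:260,250:400],(600,560),interpolation=cv2.INTER_CUBIC))
```

```text
red 0.013230417286225343 0.009367035987574579 0.01705203912247567 -0.06563658192354803 0.06830360881918253 [0.0003 0.0132]
blue 0.05097847649647906 0.04697296291120718 0.05494505221152524 -0.06657582389065154 0.06824130074635441 [0.0001 0.051 ]
```

View pics/sidec.png

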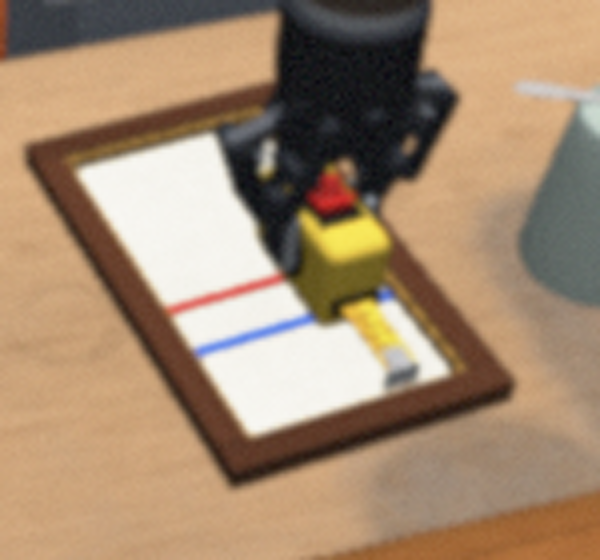

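The side crop shows the tape held level, and the hook at (400,372) should land outside the rail once lowered. Lowering it now.

Request:
arm_command([
  [0,0,1.2],
  [0,0,2.4],
  [0,0,3.4],
  [0,0,4.3],
  [0,0,4.9],
], turn=[0,0,0,0,0], hand=[1,1,1,1,1])

```text
clock: 7.27
eef_pos: [0.555, -0.1282, 0.039]
tool_rot: [-0.048, 0.999, 0.0, -0.001]
ft_force: [1.1, 1.3, -4.7]
grip_width: 0.0394
```

Request:
arm_command([
  [0,0,0],
  [0,0,0],
  [0,0,0],
], turn=[0,0,0], hand=[1,1,1])

```text
clock: 7.52
eef_pos: [0.5562, -0.1285, 0.0408]
tool_rot: [-0.048, 0.999, -0.0, 0.0]
ft_force: [0.4, -0.2, -5.4]
grip_width: 0.0398
```

```bash
python3 look.py b
python3 - <<'E'
from m import *
z=np.load("side_b.npz");s=z["p"];save("sideb2",cv2.resize(s[140:260,270:400],(650,600),interpolation=cv2.INTER_CUBIC))
E
```

```text
[ 0.5562 -0.1285  0.0408] [ 0.3574 -0.2249 -5.3939] tooly 95.51377669726214 grip 0.03980883695940592
wrist tape_lock_top 0.59 328 251 [ 0.5587 -0.1291  0.0759] frame 0.06821003083056214 9.545686171638158e-05
wrist red_tab 0.84 132 254 [ 0.5018 -0.1328  0.006 ] frame 0.011269390043755444 0.0020112501907870325
top tape_center 0.57 192 188 [ 0.5354 -0.1591  0.215 ] frame 0.042103764095846465 -0.027471075423861836
top red_tab 0.69 214 189 [ 0.5088 -0.1336  0.0048] frame 0.018143417959275022 0.000511789158689978
side tape_center 0.95 194 324 [ 0.5766 -0.1462  0.062 ] frame 0.08442224027338593 -0.018597171702445753
side tape_hook 0.49 232 343 [ 0.6549 -0.1296  0.0146] frame 0.16389598545404901 -0.009737096472557714
side tape_lock_top 0.48 181 330 [ 0.5493 -0.123   0.0709] frame 0.059476331499719884 0.007167309009303329
side red_tab 0.47 190 316 [ 0.5679 -0.1628  0.0714] frame 0.07410292268808293 -0.03425192402812346
```

View pics/sideb2.png

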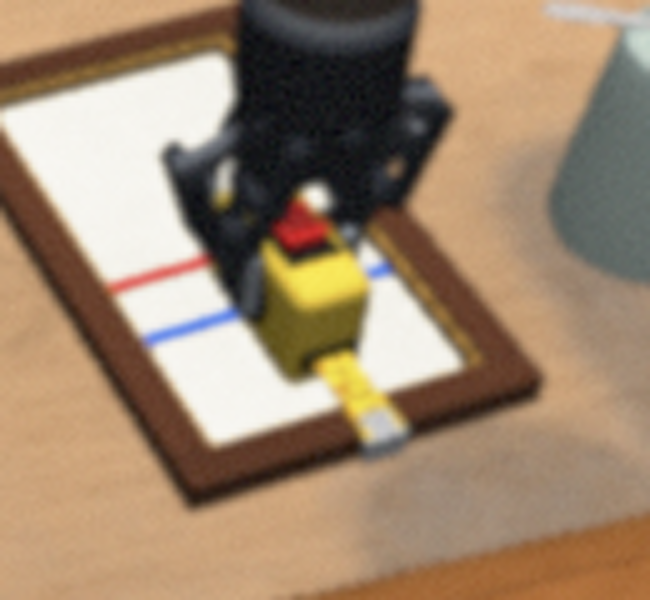

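The side crop shows the hook at (385,440), hanging over the outside of the far rail. I'll lower 3 mm more, then draw back 95 mm.

Request:
arm_command([
  [0,0,0.2],
  [0,0,0.3],
  [0,0,0.3],
  [0,0,0.3],
], turn=[0,0,0,0], hand=[1,1,1,1])

```text
clock: 8.6
eef_pos: [0.5555, -0.1284, 0.0371]
tool_rot: [-0.048, 0.999, 0.0, -0.0]
ft_force: [-0.3, 0.5, -6.4]
grip_width: 0.0396
```

Request:
arm_command([
  [0.4,0,0],
  [0.9,0,0],
  [1.5,0,0],
  [2.1,0,0],
  [2.8,0,0],
], turn=[0,0,0,0,0], hand=[1,1,1,1,1])

```text
clock: 9.02
eef_pos: [0.5275, -0.1312, 0.0375]
tool_rot: [-0.048, 0.999, -0.0, 0.0]
ft_force: [1.0, 0.0, -5.2]
grip_width: 0.0389
```

Request:
arm_command([
  [0.7,0,0],
  [1.4,0,0],
  [2.1,0,0],
  [2.8,0,0],
  [3.4,0,0],
], turn=[0,0,0,0,0], hand=[1,1,1,1,1])

```text
clock: 9.43
eef_pos: [0.4932, -0.1345, 0.0375]
tool_rot: [-0.048, 0.999, -0.0, 0.0]
ft_force: [1.5, 0.3, -5.5]
grip_width: 0.0393
```

Request:
arm_command([
  [0.7,0,0],
  [1.4,0,0],
  [2.0,0,0],
  [2.6,0,0],
  [3.0,0,0],
], turn=[0,0,0,0,0], hand=[1,1,1,1,1])

```text
clock: 9.85
eef_pos: [0.4634, -0.1374, 0.0374]
tool_rot: [-0.048, 0.999, -0.0, -0.0]
ft_force: [0.3, 0.2, -5.7]
grip_width: 0.0394
```

```bash
python3 look.py c
```

```text
[ 0.4634 -0.1374  0.0374] [ 0.3419  0.1601 -5.6746] tooly 95.49587094316371 grip 0.039381750433001336
wrist tape_lock_top 0.92 325 251 [ 0.4651 -0.138   0.0723] frame -0.025769848107511737 0.0004276595534355257
top tape_center 0.81 228 190 [ 0.4486 -0.1711  0.2517] frame -0.04540170807039802 -0.030892717868820026
top tape_hook 0.73 166 187 [ 0.6368 -0.1235  0.0244] frame 0.14651003906493998 -0.0019136433759041227
top red_tab 0.57 216 190 [ 0.466  -0.1815  0.3286] frame -0.02914187870097206 -0.04299979028249695
side tape_center 0.35 194 159 [ 0.4266 -0.5     0.0174] frame -0.09943787436876393 -0.35605243285916066
side tape_hook 0.87 228 346 [ 0.6442 -0.1155  0.0101] frame 0.1546269380887748 0.005373764560684956
side tape_lock_top 0.73 188 315 [ 0.5179 -0.1415  0.0241] frame 0.026421762207700712 -0.008215476999622766
side red_tab 0.46 188 316 [ 0.5174 -0.1375  0.0219] frame 0.026312817934462447 -0.0041960281594561125
```

View pics/side_c.png

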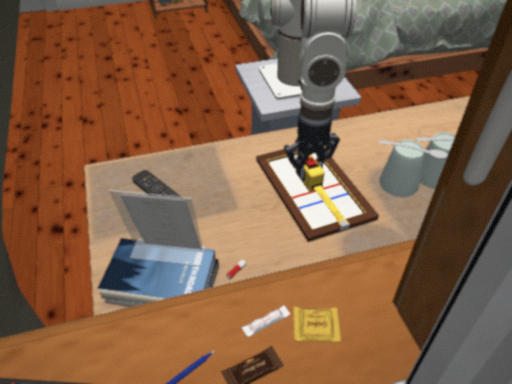

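The blade is drawn out and hooked on the far rail at about (344,222), with the case front near the red tab. I'll go 2–3 mm further back and set it down.

Request:
arm_command([
  [0.15,0,0.05],
  [0.25,0,0.15],
  [0.25,0,0.2],
  [0.25,0,0.2],
], turn=[0,0,0,0], hand=[1,1,1,1])

```text
clock: 10.93
eef_pos: [0.4617, -0.1375, 0.0359]
tool_rot: [-0.048, 0.999, -0.0, 0.0]
ft_force: [-0.4, 0.6, 3.0]
grip_width: 0.0398
```

Request:
arm_command([
  [0,0,0.1],
  [0,0,0.1],
  [0,0,0.1],
], turn=[0,0,0], hand=[1,1,1])

```text
clock: 11.18
eef_pos: [0.4618, -0.1376, 0.0358]
tool_rot: [-0.048, 0.999, -0.0, 0.001]
ft_force: [-3.3, 1.6, 10.1]
grip_width: 0.0394
```

On the board. Back off the preload slightly, then open.

Request:
arm_command([
  [0,0,-0.1],
  [0,0,-0.1],
  [0,0,-0.1],
  [0,0,-0.1],
  [0,0,-0.1],
], turn=[0,0,0,0,0], hand=[1,0.5,0.1,0,0])

```text
clock: 11.6
eef_pos: [0.4613, -0.1375, 0.0351]
tool_rot: [-0.048, 0.999, 0.0, -0.0]
ft_force: [0.2, -0.2, 0.8]
grip_width: 0.0772
```

Request:
arm_command([
  [0,0,0],
  [0,0,0],
  [0,0,-1],
  [0,0,-3],
  [0,0,-5],
], turn=[0,0,0,0,0], hand=[0,0,0,0,0])

```text
clock: 12.02
eef_pos: [0.4608, -0.1373, 0.0857]
tool_rot: [-0.048, 0.999, 0.0, -0.001]
ft_force: [0.4, -1.1, 0.8]
grip_width: 0.0855
```

Request:
arm_command([
  [0,0,-3],
  [0,0,-6],
  [0,0,-9],
  [0,0,-10],
  [0,0,-10],
], turn=[0,0,0,0,0], hand=[0,0.3,1,1,1])

```text
clock: 12.43
eef_pos: [0.4639, -0.1382, 0.1896]
tool_rot: [-0.048, 0.999, -0.001, 0.004]
ft_force: [0.8, -0.4, -0.2]
grip_width: 0.0387
```

```bash
python3 look.py d;python3 - <<'E'
from m import *
np.set_printoptions(precision=4,suppress=True)
z=np.load("wrist_d.npz");p=z["p"].astype(int);d=z["d"];i=dict(mtx=z["K"],world_to_cam=z["T"])
c0=np.array([.4908,-.1359]);a=np.radians(5.6);ux=np.array([np.cos(a),np.sin(a)]);uy=np.array([-ux[1],ux[0]])
rr,cc=np.mgrid[0:384:2,0:512:2]
P=np.array([w(0,i,r,c,d=d[r,c]) for r,c in zip(rr.ravel(),cc.ravel())])
f=np.c_[(P[:,:2]-c0)@ux,(P[:,:2]-c0)@uy,P[:,2]]
k=(f[:,2]>.055)&(f[:,2]<.068)&(abs(f[:,1])<.03)&(abs(f[:,0]+.03)<.06)
print("case top",f[k].min(0),f[k].max(0),cv2.minAreaRect((f[k,:2]*1000).astype(np.float32)))
k=(f[:,2]>.067)&(f[:,2]<.075)&(abs(f[:,1])<.03)&(abs(f[:,0]+.03)<.06)
print("button",k.sum(),f[k].mean(0),P[k].mean(0))
E
```

```text
[ 0.4639 -0.1382  0.1896] [ 0.7653 -0.4414 -0.1819] tooly 95.51237190818571 grip 0.0386579839642047
wrist tape_center 0.87 175 254 [ 0.4536 -0.1382  0.071 ] frame -0.0372382672919082 0.0013825120438871112
wrist tape_hook 0.64 319 254 [ 0.6236 -0.1213  0.0229] frame 0.13356724765283184 0.0015741998930463698
wrist tape_lock_top 0.86 189 252 [ 0.4646 -0.1383  0.0709] frame -0.02628507878465293 0.00014580525592117273
top tape_center 0.86 228 187 [ 0.451  -0.1625  0.227 ] frame -0.04224934994775741 -0.02257532931123553
top tape_hook 0.7 165 186 [ 0.646  -0.1195  0.0051] frame 0.15604584869942992 0.0012192128694253244
top tape_lock_top 0.47 230 190 [ 0.4601 -0.1461  0.0676] frame -0.031573165032223606 -0.007129989445433913
top red_tab 0.68 131 245 [ 0.7435 -0.2786  0.0097] frame 0.2375900148033671 -0.16664949406208804
side tape_center 0.92 174 306 [ 0.4922 -0.155   0.0508] frame -0.0005097054010277912 -0.019138586947964404
side tape_hook 0.91 225 340 [ 0.6359 -0.1278  0.0144] frame 0.1451972067309502 -0.00613456799653349
side tape_lock_top 0.4 160 308 [ 0.4616 -0.1398  0.0641] frame -0.029418860082944285 -0.0010714452091353114
side red_tab 0.68 190 317 [ 0.5213 -0.1361  0.0206] frame 0.030349543229591876 -0.0032152038546937193
case top [-0.0698 -0.02    0.0551] [0.0124 0.02   0.0676] ((-28.934772491455078, -0.330902099609375), (82.01387786865234, 39.91135787963867), 1.1766629219055176)
button 213 [-0.0284  0.0003  0.0704] [ 0.4625 -0.1384  0.0704]
```

View pics/wrist_d.png

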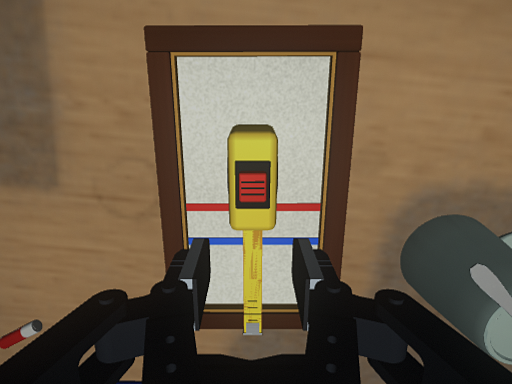

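Released: the case front is about at the red tab (frame x 0.0133 against 0.0132) and the hook is at the rail, (254,327). The button is still up at z≈0.070. Now I'll close the fingers and press.

Request:
arm_command([
  [0,0,1.5],
  [0,0,3.5],
  [0,0,6],
  [0,0,8],
  [0,0,8],
], turn=[0,0,0,0,0], hand=[1,1,1,1,1])

```text
clock: 13.6
eef_pos: [0.4585, -0.1366, 0.1016]
tool_rot: [-0.048, 0.999, 0.001, -0.004]
ft_force: [-0.1, 0.2, -0.6]
grip_width: 0.0
```

Request:
arm_command([
  [0,0,0],
  [0,0,0],
  [0,0,0],
  [0,0,0],
], turn=[0,0,0,0], hand=[1,1,1,1])

```text
clock: 13.93
eef_pos: [0.4628, -0.1379, 0.1068]
tool_rot: [-0.048, 0.999, -0.001, 0.001]
ft_force: [0.2, -0.7, 0.6]
grip_width: -0.0001
```

Request:
arm_command([
  [0,0,0.5],
  [0,0,1.0],
  [0,0,1.4],
  [0,0,1.7],
  [0,0,1.7],
], turn=[0,0,0,0,0], hand=[1,1,1,1,1])

```text
clock: 14.35
eef_pos: [0.4608, -0.1373, 0.0873]
tool_rot: [-0.048, 0.999, 0.0, -0.001]
ft_force: [0.1, 0.4, -0.0]
grip_width: 0.0001
```

Request:
arm_command([
  [0,0,0.2],
  [0,0,0.4],
  [0,0,0.6],
  [0,0,0.6],
  [0,0,0.6],
], turn=[0,0,0,0,0], hand=[1,1,1,1,1])

```text
clock: 14.77
eef_pos: [0.4616, -0.1375, 0.0822]
tool_rot: [-0.048, 0.999, 0.0, -0.0]
ft_force: [-0.4, 0.4, -0.7]
grip_width: 0.0001
```

Request:
arm_command([
  [0,0,0.1],
  [0,0,0.2],
  [0,0,0.3],
  [0,0,0.3],
], turn=[0,0,0,0], hand=[1,1,1,1])

```text
clock: 15.1
eef_pos: [0.4617, -0.1375, 0.0793]
tool_rot: [-0.048, 0.999, -0.0, 0.0]
ft_force: [-0.9, -1.1, 0.9]
grip_width: 0.0
```

Request:
arm_command([
  [0,0,0.1],
  [0,0,0.2],
  [0,0,0.2],
], turn=[0,0,0], hand=[1,1,1])

```text
clock: 15.35
eef_pos: [0.4617, -0.1375, 0.078]
tool_rot: [-0.048, 0.999, -0.0, 0.0]
ft_force: [-2.4, 0.8, 7.1]
grip_width: 0.0003
```

Request:
arm_command([
  [0,0,0.1],
  [0,0,0.1],
  [0,0,0.1],
], turn=[0,0,0], hand=[1,1,1])

```text
clock: 15.6
eef_pos: [0.4617, -0.1376, 0.0779]
tool_rot: [-0.048, 0.999, -0.0, 0.001]
ft_force: [-4.5, 1.2, 13.9]
grip_width: -0.0
```

Bottomed out at 13.9 N with the tip at z≈0.064 (6 mm travel). Retreat and check.

Request:
arm_command([
  [0,0,-0.5],
  [0,0,-2],
  [0,0,-5],
  [0,0,-8],
  [0,0,-11],
], turn=[0,0,0,0,0], hand=[1,1,1,1,1])

```text
clock: 16.02
eef_pos: [0.4611, -0.1373, 0.187]
tool_rot: [-0.048, 0.999, 0.0, -0.001]
ft_force: [0.6, -0.6, 0.2]
grip_width: -0.0
```

Request:
arm_command([
  [0,0,0],
  [0,0,0],
  [0,0,0],
  [0,0,0],
  [0,0,0],
], turn=[0,0,0,0,0], hand=[0.7,0.5,0.3,0,0])

```text
clock: 16.43
eef_pos: [0.4606, -0.1372, 0.1847]
tool_rot: [-0.048, 0.999, 0.001, -0.002]
ft_force: [-0.5, -0.8, 0.1]
grip_width: 0.0607
```

```bash
python3 look.py e;python3 - <<'E'
from m import *
np.set_printoptions(precision=4,suppress=True)
z=np.load("wrist_e.npz");p=z["p"].astype(int);d=z["d"];i=dict(mtx=z["K"],world_to_cam=z["T"])
c0=np.array([.4908,-.1359]);a=np.radians(5.6);ux=np.array([np.cos(a),np.sin(a)]);uy=np.array([-ux[1],ux[0]])
rr,cc=np.mgrid[0:384:2,0:512:2]
P=np.array([w(0,i,r,c,d=d[r,c]) for r,c in zip(rr.ravel(),cc.ravel())])
f=np.c_[(P[:,:2]-c0)@ux,(P[:,:2]-c0)@uy,P[:,2]]
k=(f[:,2]>.055)&(f[:,2]<.075)&(abs(f[:,1])<.03)&(abs(f[:,0]+.03)<.06)
print("case top",f[k].min(0),f[k].max(0),cv2.minAreaRect((f[k,:2]*1000).astype(np.float32)))
k=(abs(f[:,1])<.008)&(abs(f[:,0]+.029)<.007);print("button z",np.median(f[k,2]))
k=(abs(f[:,1])<.012)&(abs(f[:,0]+.0)<.007);print("case z",np.median(f[k,2]))
E
```

```text
[ 0.4606 -0.1372  0.1847] [-0.4613 -0.7865  0.0626] tooly 95.51216998623907 grip 0.06070839449387147
wrist tape_center 0.81 183 250 [ 0.456  -0.1387  0.0639] frame -0.03494520929997713 0.0006579502868663804
wrist tape_hook 0.71 329 247 [ 0.6254 -0.1257  0.0236] frame 0.13499201894198504 -0.0030301825845516855
wrist tape_lock_top 0.73 192 247 [ 0.4634 -0.1405  0.0648] frame -0.02771899150026007 -0.0019430742447474074
top tape_center 0.97 230 188 [ 0.4612 -0.1409  0.0619] frame -0.029912899750913692 -0.002082138272853487
top tape_hook 0.9 164 187 [ 0.6508 -0.1204 -0.0021] frame 0.1607510474342545 -0.00020079185126702106
top tape_lock_top 0.36 230 189 [ 0.4456 -0.1704  0.2585] frame -0.048313266314044374 -0.02997269098974293
side tape_center 0.59 172 307 [ 0.4937 -0.1542  0.0573] frame 0.001113832726110963 -0.018461736278561083
side tape_hook 0.74 231 341 [ 0.6443 -0.1276  0.0057] frame 0.15357167983889825 -0.006758638827576048
side tape_lock_top 0.63 162 310 [ 0.4602 -0.1341  0.0581] frame -0.030268723074878212 0.004766287381868278
side red_tab 0.66 189 314 [ 0.5108 -0.1396  0.0134] frame 0.019499030608900743 -0.0056343012894976155
case top [-0.069  -0.0206  0.055 ] [0.0121 0.02   0.0663] ((-28.462356567382812, -0.3644218444824219), (81.2265853881836, 40.164642333984375), 0.7884842753410339)
button z 0.06473394113037534
case z 0.06254917407596516
```

View pics/wrist_e.png

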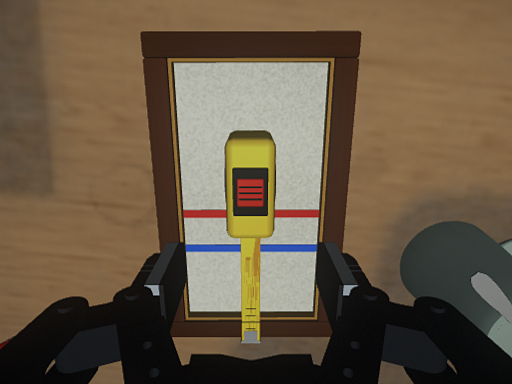

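The wrist view shows the case unmoved with its front at the red tab, the hook over the far rail at (251,337), and the button down (z from 0.0704 to 0.0647). Handing in.

```bash
python3 -c "
from workcell import *
print(job_done(), get_obs()['clock'])"
```

```text
the job is handed in; nothing more can be done
the job is handed in; nothing more can be done
```

The tape measure is hooked over the outside of the frame's far rail, drawn back to the red tab, stood on the backing board and locked. I handed the job in at about 16.6 s of the 43 s; no verdict was reported.

Last checks before handing in:
- **Case position:** the front is within about 1 mm of the red tab's middle by the camera measurements. The case is within about 1° of the frame's line and stands on the board (top at z ≈ 0.0625 m).
- **Lock:** the button top dropped from z ≈ 0.0704 to 0.0647 m, about 5.7 mm. It bottomed out at 14 N.
- **Hook:** the picture shows it over the outer face of the far rail. The gap is less certain: the side camera's network put it at frame x ≈ 0.154 m and the top camera's at 0.161 m. The wrist camera's 0.135 m was a reading on top of the blade, about 24 mm up, not the hook. The 0.161 m reading would be outside the 0.158 m limit. I trusted the picture and the side reading, because the spring holds the hook against the rail and nothing pushed it off.
- **Other things:** the gripper was clear of everything. The arm never touched the remote, pen or battery, but I did not re-measure their positions at the end.

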